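Drive the tight pivot pin out of the bearing block

ROBOT

A 7-joint arm with a two-finger parallel gripper is mounted at the origin on the work surface. World frame = base frame: x ahead of the robot, y to its left, z up, the work surface at z = 0. Lengths are in m, angles in rad, forces in N, time in s.
With the tool pointing down it reaches from about 0.425 to 0.825 m from the base axis. Payload 3.6 kg.
Tool frame: the origin (TCP) lies midway between the tips of the shut fingers; the grasp point (between the pads) lies 19 mm behind it; z points along the fingers, x is the direction in which the jaws open and shut, and the axes are right-handed (so a half turn about z gives the same grasp; the last joint's range is limited). The gripper opens to 93 mm and grips with 3 to 60 N. Pads are 15 mm wide; open, the fingers measure 128 mm over their backs; the gripper's body (75 mm by 188 mm) begins 65 mm behind the grasp point.
Start: joints at [-1.137, 0.615, -0.013, 1.423, 0.008, 1.103, -0.04], TCP at [0.288, 0.582, 0.219] pointing down, gripper open.
Joint ranges: [-3.12, 3.12], [-0.3, 2.06], [-1.34, 1.32], [0.26, 2.42], [-1.36, 4.5], [0.01, 1.98], [-2.84, 2.84]. Speed limits (rad/s): [2.79, 2.79, 3.14, 3.14, 3.14, 3.14, 3.14].

INTERFACE

Orientations are given as a unit quaternion [w, x, y, z].
In Python, from station import r gives the robot as it stands.
- The arm moves only by the tool drive_tool, never from a script. Its argument "deltas" is a list of rows, each a list of 2 entries, a list of its own where there are three numbers: the shift along the world's x, y, z in m, then the turn, a rotation vector about the world's x, y, z in degrees. A call has exactly 5 rows; each row is the pose to reach, as a shift and turn from the pose measured when the call began; what a row does not reach only later rows make up. A row lasts 1/8 s, in which the tool goes at most 62.5 mm and 10.7 degrees, less where a joint would pass 70% of its speed; a pose out of reach is approached as far as the arm can. A call with a gripper value outside its range is refused whole. "fingers" is the opening, from 0 (shut) to 1 (fully open), set as the call begins (left out, the last holds). The fingers move at their own pace and stop on an object; "grip_force" is the grip in N (left out, the last holds). Time passes only in rows, so rows that repeat a pose let the fingers close, or fill a call up. It gives the time, the measured TCP pose, the force and the opening at its end, in the units of the state.
- r.get_state(): the state, without advancing time (a new reading comes with each control period).
- r.get_image(name): name is "scene" or "top"; returns a dict with "pixels" (480x640x3 uint8, blue, green, red), "fx", "fy", "cx", "cy" (pixels), "origin" and "attitude" of the camera in the world. Camera axes: x right, y down, z forward; pixel columns grow to the right and rows downward; lengths in m; the calibration is good to about 2 mm. A picture is of the moment at which its call begins. There is no depth.
- r.hand_in(): hands the job in, once; it reports no verdict.
The state is a dict: "time": time; "joints": joint angles; "dq": joint speeds; "joint_torque": joint torques, N m; "ee_pos": TCP position; "orientation": TCP orientation; "contact_force": force on the tool from outside, world axes, zero at the start; "moment": the same for the moment, N m; "opening": finger opening in m.
Only numpy, scipy, OpenCV 4.12 (cv2) and the standard library are available. Lean on these libraries where they do the work, as an engineer would, in place of code of your own. Each camera call takes 0.05 s, during which the arm holds its last target.

TASK

The steel pivot pin is stuck in the bore of the grey bearing block: drive it out into the catch tray with the aluminium drift that fits the bore, pushing from the open side opposite the tray. The drift lies in its wooden holder with only its nose end free to grip, so lift it out, lay it down on the bench and take it again by the handle. When the pin lies in the catch tray, draw the drift out again and leave it lying flat on the bench clear of the block, without disturbing the other things on the bench.

Things in the scene. Friction and masses are not known exactly. Their poses are not given: they have to be found in the camera images.
- block: Grey bearing block, fixed: 60 mm along its x, 52 mm wide (y), 70 mm tall, on a foot 90 mm wide, 8 mm thick. Origin on the bench under its middle. A 21.5 mm bore runs right through along x, its axis 45 mm above the bench. The pin is driven towards +x. A spring plunger (steel knob on top) grips the pin.
- bore_entry (a point): Centre of the bore's open mouth, on the side away from the tray (block x = -30 mm, 45 mm above the bench). Block x axis points from here into the bore.
- bore_exit (a point): Centre of the bore's other mouth, above the catch tray (block x = +30 mm).
- catch_floor (a point): Centre of the floor of the grey catch tray: 95 mm (block x) by 90 mm, walls 18 mm high, floor 4 mm above the bench. It is fixed against the block's exit face, from block x = 31 to 126 mm; this point is at x = 78.5 mm.
- pin: Solid steel pin, 20 mm diameter, 30 mm long, 70 g. Origin at its centre, axis along its x. It starts in the bore from block x = 4 to 34 mm: it sticks out 4 mm over the tray and its near end is 34 mm in from the entry mouth. It slides only under a push of about 5 to 15 N and drops into the tray once its near end is pushed 55 to 62 mm in from the mouth.
- drift: The drift that fits: aluminium, 0.13 to 0.2 kg. Square handle 80 x 24 x 24 mm (x -40 to 40 mm), round shank 16 mm diameter, 75 mm long with a 4 mm tapered nose (x 40 to 115 mm), both on one axis 12 mm above the handle's underside. Origin under the middle of the handle, x towards the nose. It lies flat on its handle. The handle cannot enter the bore: it stops the drift 75 mm in.
- drift_nose (a point): Centre of the end face of that drift's shank (drift x = +115 mm, 12 mm above the handle's underside).
- fat_drift: The other drift: same handle and lengths, but a shank 24 mm in diameter, too big for the bore. Lies likewise in the other wooden holder. Not needed.
- holder_a: Wooden holder, fixed, with the drift that fits: 124 mm long (x), 52 wide, 40 high; groove along x, 28 mm wide, floor 14 mm above the bench, open above and at +x (lift straight up). Origin on the bench under its middle. It hides the handle and 30 mm of shank; the last 45 mm of shank stick out at +x, axis 26 mm above the bench, nothing below.
- holder_b: Wooden holder of the fat drift, the same as the other. The two holders may have changed places.
- model_bus: Model bus, 120 x 40 x 42 mm, blue and white; leave it alone.
- glue_bottle: White bottle, 40 mm across, 100 mm tall; leave it alone.
- mug: White mug, 76 mm across, 90 mm tall; leave it alone.
- screwdriver: Screwdriver, 180 mm long, lying; leave it alone.
- paint_jar: Jar, 52 mm across, 60 mm tall; leave it alone.
- spray_can: Can, 56 mm across, 160 mm tall; leave it alone.
- card_tunnel: Grey block of scenery, 90 x 60 x 50 mm; leave it alone.
Things that resemble listed ones, but are neither listed nor needed, are in the scene too. Leave any blue or turquoise look-alike of the drift alone.

How it is judged:
By the outcome, as a careful person would: the job done as asked, in the order asked, and still so for the second after the job is handed in, with the robot touching nothing.
It also fails if it takes over 54 s, if anything falls off the work surface, if the arm or the gripper's body presses on something with over 40 N, if the wrist force passes 120 N, or if a joint passes its speed limit or range.

## Working session

There is one attempt and no reset: what is moved stays moved. The work goes in short steps, Python scripts to look and compute and a tool call to move; the robot and the scene stay as the last step left them, time stands still between calls to the robot, and variables do not carry over. Pictures are saved under pics/ and viewed, and the job is handed in when it is done.

Besides the shell and the picture viewer there is one more tool, called after "Emit:" as a command line: name --argument value ..., lists and objects as JSON in quotes. drive_tool: Moves the arm, as the interface text tells. Its arguments: {"type":"object","properties":{"deltas":{"type":"array","items":{"type":"array"}},"fingers":{"type":"number"},"grip_force":{"type":"number"}},"required":["deltas"]}

```bash
mkdir -p pics; ls
cat > h.py <<'E'
import numpy as np, cv2, json
from station import r
def snap(name,fn):
    im=r.get_image(name); cv2.imwrite('pics/'+fn+'.png',im['pixels']); 
    np.savez('pics/'+fn+'.npz',**{k:np.array(v) for k,v in im.items()}); return im
E
python3 - <<'E'
from h import *
print(r.get_state())
for n in('scene','top'):
    im=snap(n,n+'0'); print({k:v for k,v in im.items() if k!='pixels'})
E
```

```text
pics
{'time': 0.0, 'joints': array([-1.13746414,  0.61592091, -0.01264885,  1.42489527,  0.00812699,
        1.10339971, -0.04039279]), 'dq': array([ 8.00246699e-04,  4.00651283e-04, -1.67368627e-03, -9.67192932e-04,
        3.76375166e-04, -9.56194605e-05, -4.55445111e-05]), 'joint_torque': array([-4.72136508e-04, -4.58929718e+01,  2.08760211e-01, -1.65743995e+01,
       -6.10292586e-02,  2.05072045e-02,  2.43696441e-04]), 'ee_pos': array([0.28809856, 0.58177838, 0.2174812 ]), 'orientation': array([ 6.96393783e-04,  8.49615965e-01,  5.27400281e-01, -1.08153224e-03]), 'contact_force': array([ 0.55347869, -0.03514597,  0.89458917]), 'moment': array([-0.02802778,  0.02748923,  0.08011808]), 'opening': 0.09280033741099042}
{'fx': 475.73895319197715, 'fy': 475.73895319197715, 'cx': 310.9219766414545, 'cy': 239.14417572273678, 'origin': array([ 1.19547796, -1.0279771 ,  0.84825197]), 'attitude': array([-0.44390223,  0.84093894,  0.27488208, -0.14217015])}
{'fx': 441.1791833333083, 'fy': 441.1791833333083, 'cx': 313.8900066498615, 'cy': 236.88631894558688, 'origin': array([ 0.33365292, -0.09456434,  1.23833455]), 'attitude': array([-0.06177148,  0.70936692, -0.69935916,  0.06228662])}
```

View pics/scene0.png

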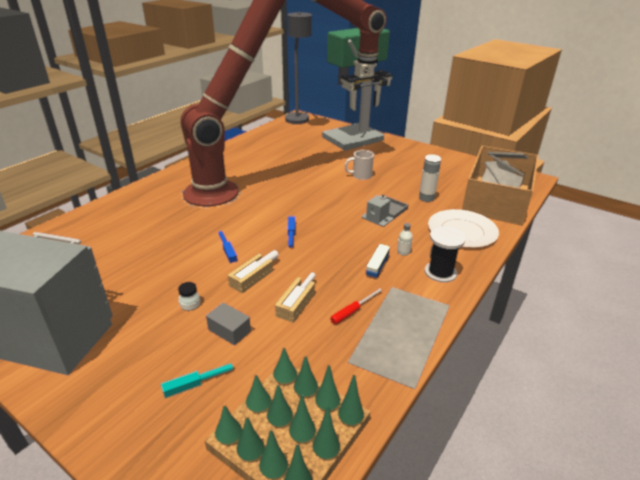

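View pics/top0.png

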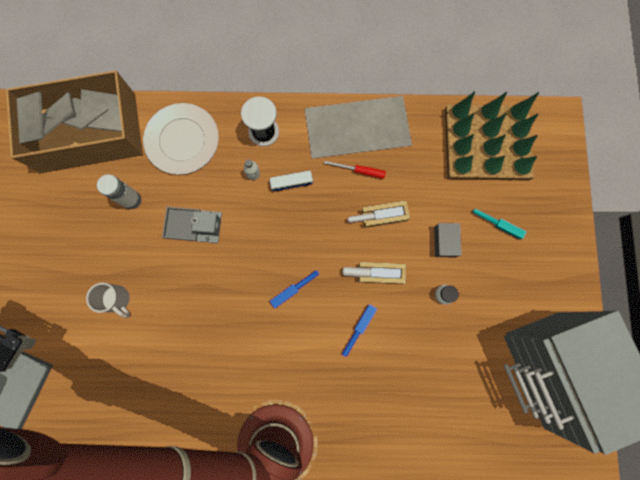

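The scene view shows two wooden holders at about (254,270) and (297,296), and the block with its tray at (380,208). In the top view the holders are at (385,214) and (380,273), the block at (207,225), with the tray on its left. Candidates for the drift, in the top view: light shanks in the holders at (360,217) and (357,272), and look-alikes in blue (295,289), blue (360,330) and turquoise (498,223). The upper holder's shank looks thinner, so I'll crop in closer.

Run:
```python
import cv2,numpy as np
t=cv2.imread('pics/top0.png'); s=cv2.imread('pics/scene0.png')
a=cv2.resize(t[190:300,330:420],None,fx=5,fy=5,interpolation=cv2.INTER_CUBIC)
b=cv2.resize(t[195:255,155:235],None,fx=4,fy=4,interpolation=cv2.INTER_CUBIC)
cv2.imwrite('pics/cropA.png',a)
cv2.imwrite('pics/cropB.png',b)
cv2.imwrite('pics/cropC.png',cv2.resize(s[180:330,220:420],None,fx=4,fy=4,interpolation=cv2.INTER_CUBIC))
```

```text
(no output)
```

View pics/cropA.png

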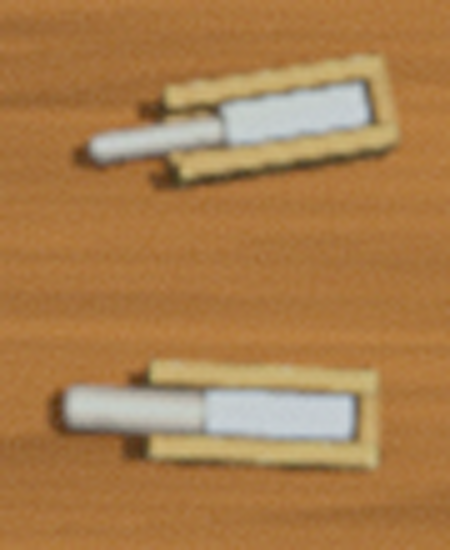

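View pics/cropB.png

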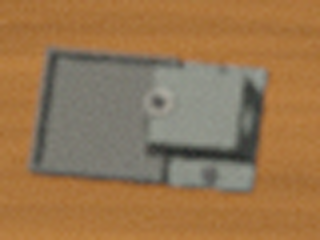

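View pics/cropC.png

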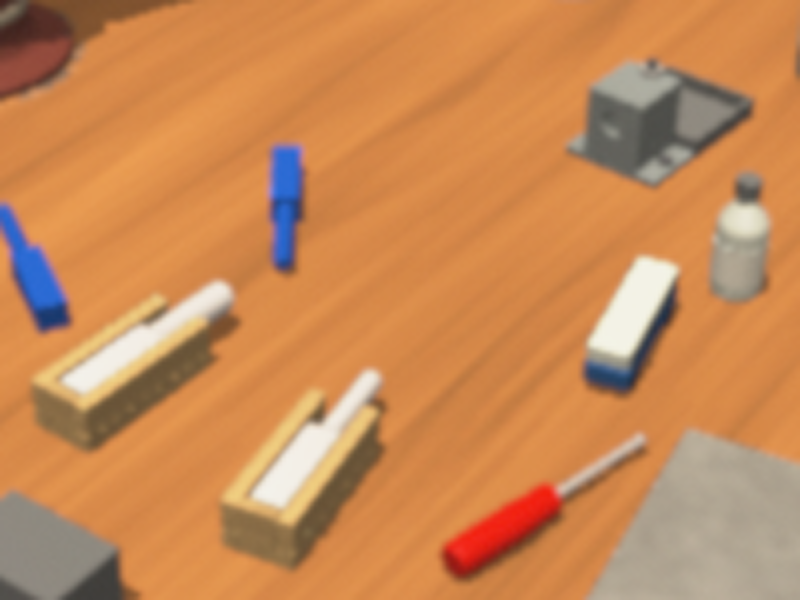

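```bash
cat >> h.py <<'E'
from scipy.spatial.transform import Rotation as R
from scipy.ndimage import map_coordinates
class Cam:
    def __init__(s,im):
        q=np.array(im['attitude']); s.R=R.from_quat(q[[1,2,3,0]]).as_matrix(); s.o=np.array(im['origin'])
        s.f=float(im['fx']);s.c=np.array([float(im['cx']),float(im['cy'])]); s.p=np.array(im['pixels'])
    def ray(s,uv):
        d=np.array([(uv[0]-s.c[0])/s.f,(uv[1]-s.c[1])/s.f,1.]); return s.R@d
    def cast(s,uv,z):
        d=s.ray(uv); return s.o+d*(z-s.o[2])/d[2]
    def proj(s,P):
        q=s.R.T@(np.asarray(P)-s.o); return q[:2]/q[2]*s.f+s.c
def load(fn): return Cam(dict(np.load('pics/'+fn+'.npz')))
def edge(c,a,b,h=3,trim=.15,n=25,sign=0):
    """refine edge line near a-b; returns homogeneous line"""
    g=cv2.cvtColor(c.p,cv2.COLOR_BGR2GRAY).astype(float); a=np.array(a,float);b=np.array(b,float)
    t=(b-a)/np.linalg.norm(b-a); nn=np.array([-t[1],t[0]]); pts=[]
    k=np.arange(-h,h+.01,.25)
    for u in np.linspace(trim,1-trim,n):
        P=a+u*(b-a); q=P[None]+k[:,None]*nn
        v=map_coordinates(g,[q[:,1],q[:,0]],order=1); d=np.gradient(v)
        d=d*sign if sign else abs(d); d=np.clip(d,0,None)
        i=d.argmax(); w=np.where(abs(k-k[i])<=1,d,0); pts.append(P+nn*(w*k).sum()/max(w.sum(),1e-9))
    pts=np.array(pts,np.float32); vx,vy,x,y=cv2.fitLine(pts,cv2.DIST_HUBER,0,.01,.01).ravel()
    res=np.median(abs((pts-[x,y])@np.array([-vy,vx])))
    return np.cross([x,y,1],[x+vx,y+vy,1]),res
def meet(l,m):
    p=np.cross(l,m); return p[:2]/p[2]
E
python3 - <<'E'
import cv2
t=cv2.imread('pics/top0.png'); s=cv2.imread('pics/scene0.png')
cv2.imwrite('pics/c1.png',cv2.resize(t[200:250,160:226],None,fx=12,fy=12,interpolation=cv2.INTER_LINEAR))
cv2.imwrite('pics/c2.png',cv2.resize(s[188:228,358:413],None,fx=14,fy=14,interpolation=cv2.INTER_LINEAR))
E
```

```text
(no output)
```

View pics/c1.png

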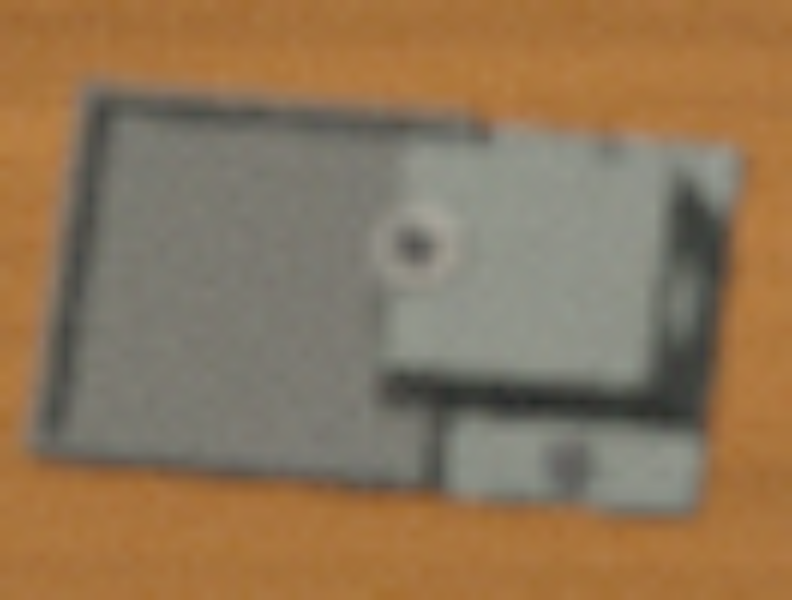

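View pics/c2.png

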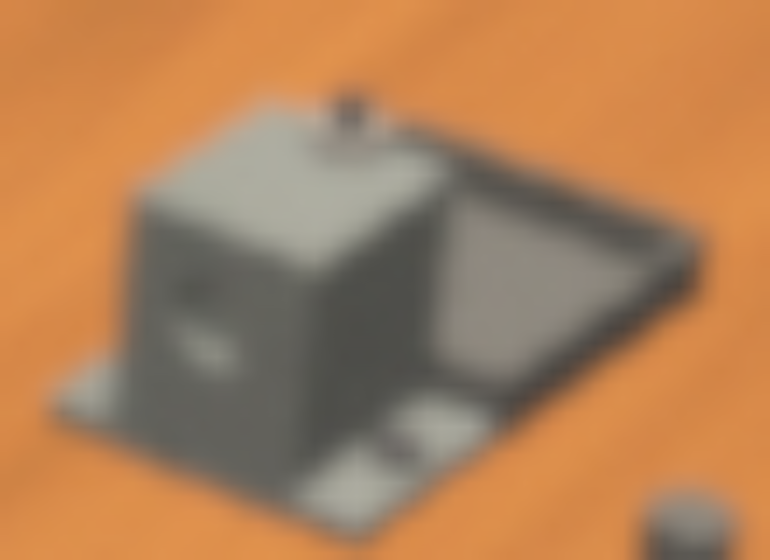

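Run:
```python
from h import *
T=load('top0');S=load('scene0')
def px(u,o,k): return (np.array(u)+.5)/k-.5+np.array(o)
def quad(c,cs,o,k,z,h=2):
    P=[px(u,o,k) for u in cs]; L=[]
    for i in range(len(P)):
        l,re=edge(c,P[i],P[(i+1)%len(P)],h,.2); L.append(l); print('res %.2f'%re,end=' ')
    C=[meet(L[i-1],L[i]) for i in range(len(P))]
    W=np.array([c.cast(p,z) for p in C]); print(); return W
for nm,c,cs,o,k in [('top',T,[(382,380),(652,388),(672,155),(405,140)],(160,200),12),('scene',S,[(270,105),(140,197),(318,270),(450,175)],(358,188),14)]:
    W=quad(c,cs,o,k,.07); print(nm,W[:,:2].round(4).tolist())
    for i in range(4):
        d=W[(i+1)%4]-W[i]; print('  len %.1f ang %.1f'%(1e3*np.linalg.norm(d),np.degrees(np.arctan2(d[1],d[0]))))
    print(' centre',W.mean(0)[:2])
# tray+foot outline in top
W=quad(T,[(30,460),(700,515),(742,150),(90,85)],(160,200),12,.018)
print(W[:,:2].round(4).tolist())
for i in range(4):
    d=W[(i+1)%4]-W[i]; print('  len %.1f ang %.1f'%(1e3*np.linalg.norm(d),np.degrees(np.arctan2(d[1],d[0]))))
```

```text
res 0.09 res 0.13 res 0.32 res 0.28 
top [[0.5537, 0.2375], [0.5504, 0.1792], [0.612, 0.1713], [0.6058, 0.2328]]
  len 58.4 ang -93.2
  len 62.1 ang -7.3
  len 61.8 ang 95.8
  len 52.3 ang 174.9
 centre [0.58046753 0.20521364]
res 0.48 res 0.09 res 0.02 res 0.30 
scene [[0.5443, 0.2481], [0.5545, 0.1753], [0.6018, 0.1735], [0.6046, 0.2233]]
  len 73.5 ang -82.0
  len 47.4 ang -2.3
  len 49.9 ang 86.8
  len 65.3 ang 157.7
 centre [0.57629979 0.2050602 ]
res 0.67 res 0.09 res 0.36 res 0.16 
[[0.5401, 0.3307], [0.5336, 0.1754], [0.6179, 0.1691], [0.6305, 0.3252]]
  len 155.4 ang -92.4
  len 84.5 ang -4.3
  len 156.6 ang 85.4
  len 90.6 ang 176.5
```

Run:
```python
from h import *
T=load('top0');S=load('scene0')
def px(u,o,k): return (np.array(u)+.5)/k-.5+np.array(o)
# individual long edges, top view
for nm,a,b,z,h in [('tray far',(110,93),(470,128),.02,1.5),('tray near',(40,460),(420,488),.02,2),('foot near',(450,498),(695,515),.008,2),('foot+entry',(742,150),(702,510),.004,2),('tray end',(90,90),(35,450),.02,2),('foot far',(500,128),(735,148),.008,1.5),('blk near',(390,378),(650,388),.07,2)]:
    P,Q=px(a,(160,200),12),px(b,(160,200),12); l,re=edge(T,P,Q,h,.05)
    n=l[:2]/np.linalg.norm(l[:2])
    f=lambda p:p-n*(l@[*p,1])/np.linalg.norm(l[:2])
    A,B=T.cast(f(P),z),T.cast(f(Q),z);d=B-A
    print(nm,'%.2f'%re,A[:2].round(4),B[:2].round(4),'ang %.1f'%np.degrees(np.arctan2(d[1],d[0])))
for yaw in (85,87,):
  y=np.radians(yaw);ex=np.array([np.cos(y),np.sin(y),0]);ey=np.array([-ex[1],ex[0],0]);c=np.array([.578,.206,0])
  e=c-.03*ex+[0,0,.045]; print(yaw,'entry',e.round(4),'scene c2 px',((S.proj(e)-[358,188]+.5)*14-.5).round(1))
  im=cv2.resize(T.p[200:250,160:226],None,fx=12,fy=12)
  for X,Y,z in [(-30,26,70),(-30,-26,70),(30,26,70),(30,-26,70),(-30,45,8),(-30,-45,8),(30,45,8),(126,45,20),(126,-45,20),(31,-45,20)]:
    p=(T.proj(c+X*1e-3*ex+Y*1e-3*ey+[0,0,z*1e-3])-[160,200]+.5)*12-.5; cv2.circle(im,(int(p[0]),int(p[1])),5,(0,0,255),2)
  cv2.imwrite('pics/chk%d.png'%yaw,im)
```

```text
tray far 0.34 [0.6296 0.319 ] [0.6217 0.2335] ang -95.3
tray near 0.77 [0.5396 0.329 ] [0.5374 0.2401] ang -91.4
foot near 0.18 [0.5379 0.2361] [0.534  0.1782] ang -93.9
foot+entry 0.34 [0.6213 0.172 ] [0.5343 0.1798] ang 174.9
tray end 0.12 [0.6299 0.3239] [0.5433 0.3302] ang 175.8
foot far 0.27 [0.6253 0.2296] [0.6207 0.1733] ang -94.7
blk near 0.15 [0.554  0.2345] [0.5501 0.1761] ang -93.8
85 entry [0.5754 0.1761 0.045 ] scene c2 px [216.5 322.9]
87 entry [0.5764 0.176  0.045 ] scene c2 px [220.2 324.4]
```

View pics/chk87.png

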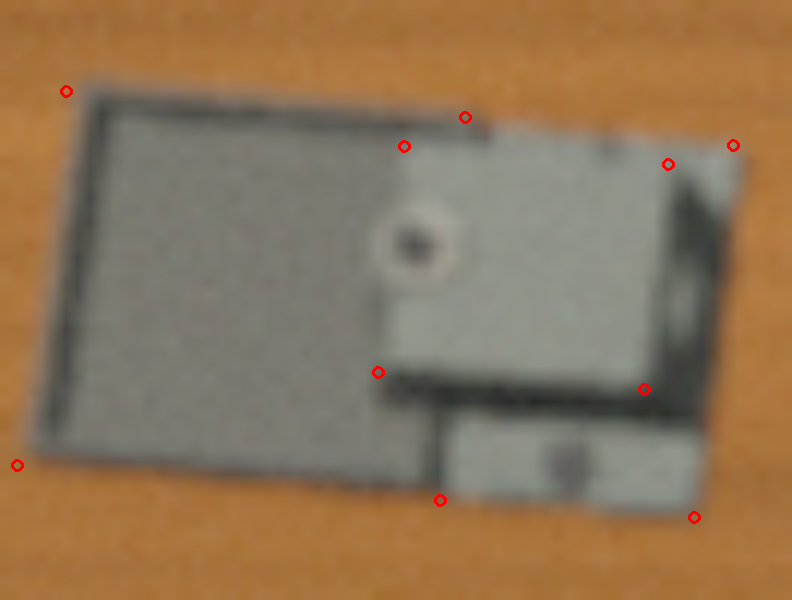

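Run:
```python
from h import *
T=load('top0');S=load('scene0')
y=np.radians(85.5);ex=np.array([np.cos(y),np.sin(y),0]);ey=np.array([-ex[1],ex[0],0]);c=np.array([.5785,.2045,0])
print('entry',c-.03*ex)
ims=[]
for C,o,k,w in((T,(160,200),8,(66,50)),(S,(358,188),8,(55,50))):
  im=cv2.resize(C.p[o[1]:o[1]+w[1],o[0]:o[0]+w[0]],None,fx=k,fy=k)
  P=[(-30,26,70),(-30,-26,70),(30,26,70),(30,-26,70),(-30,45,8),(-30,-45,8),(30,-45,8),(30,45,8),(126,45,18),(126,-45,18)]
  P+=[(-30,10.75*np.cos(a),45+10.75*np.sin(a)) for a in np.arange(0,6.3,.4)]
  for X,Y,z in P:
    p=(C.proj(c+X*1e-3*ex+Y*1e-3*ey+[0,0,z*1e-3])-o+.5)*k-.5; cv2.circle(im,(int(p[0]),int(p[1])),2,(0,0,255),-1)
  cv2.imwrite('pics/chkb%d.png'%k,im); ims.append(im[:400])
h=400
cv2.imwrite('pics/chkb.png',cv2.resize(np.hstack(ims),(800,int(400*800/sum(i.shape[1] for i in ims)))))
```

```text
entry [0.57614623 0.17459248 0.        ]
```

View pics/chkb.png

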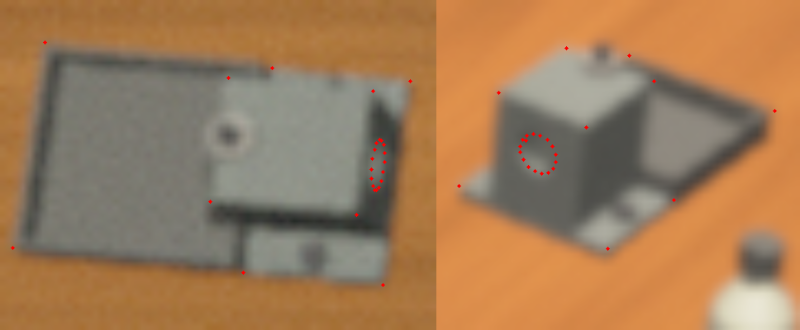

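Run:
```python
from h import *
T=load('top0');S=load('scene0')
cv2.imwrite('pics/d1.png',cv2.resize(T.p[196:234,340:416],None,fx=10,fy=10))
cv2.imwrite('pics/d2.png',cv2.resize(S.p[268:322,270:322],None,fx=11,fy=11))
```

```text
(no output)
```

View pics/d1.png

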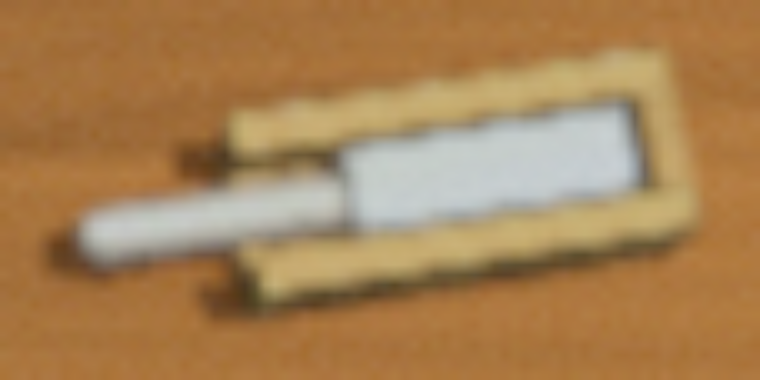

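View pics/d2.png

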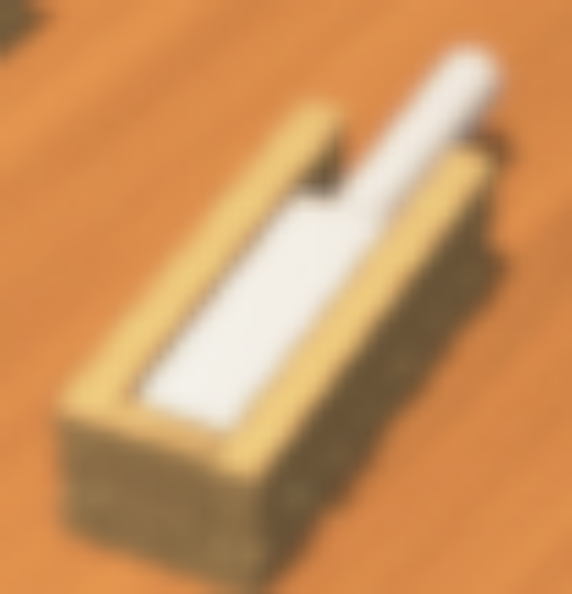

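Run:
```python
from h import *
T=load('top0');S=load('scene0')
def px(u,o,k): return (np.array(u)+.5)/k-.5+np.array(o)
o,k=(340,196),10
def L(C,a,b,o,k,h=2,tr=.1): 
    l,re=edge(C,px(a,o,k),px(b,o,k),h,tr); return l,re
def line(C,a,b,o,k,z):
    l,re=L(C,a,b,o,k); n=l[:2]/np.linalg.norm(l[:2])
    f=lambda p:p-n*(l@[*p,1])/np.linalg.norm(l[:2])
    A,B=C.cast(f(px(a,o,k)),z),C.cast(f(px(b,o,k)),z); d=B-A
    print('  %.2f'%re,A[:2].round(4),B[:2].round(4),'len %.1f ang %.1f'%(1e3*np.linalg.norm(d),np.degrees(np.arctan2(d[1],d[0])))); return A,B
print('handle far/near edges z38'); a=line(T,(625,105),(345,147),o,k,.038); b=line(T,(640,187),(350,230),o,k,.038)
print('shank edges z26'); c=line(T,(330,182),(110,207),o,k,.026); d=line(T,(235,244),(110,266),o,k,.026)
print('nose tip',T.cast(px((72,240),o,k),.026)); print('shoulder',T.cast(px((345,190),o,k),.038))
print('holder outer far / near z40'); e=line(T,(660,55),(230,115),o,k,.04); f=line(T,(690,230),(262,298),o,k,.04)
for s,m in((a,b),(c,d),(e,f)): print('mid',((s[0]+m[0])/2)[:2],((s[1]+m[1])/2)[:2])
o,k=(270,268),11
print('scene'); line(S,(140,385),(290,195),o,k,.038); line(S,(235,425),(380,225),o,k,.038); line(S,(345,185),(445,60),o,k,.026);print('tip',S.cast(px((480,70),o,k),.026))
```

```text
handle far/near edges z38
  0.10 [ 0.6371 -0.3396] [ 0.6239 -0.2611] len 79.6 ang 99.6
  0.11 [ 0.6155 -0.343 ] [ 0.602 -0.262] len 82.2 ang 99.4
shank edges z26
  0.26 [ 0.622  -0.2574] [ 0.6087 -0.1964] len 62.5 ang 102.2
  0.10 [ 0.6001 -0.2313] [ 0.5958 -0.1959] len 35.7 ang 97.0
nose tip [ 0.59965968 -0.18559198  0.026     ]
shoulder [ 0.61239232 -0.2608223   0.038     ]
holder outer far / near z40
  0.13 [ 0.6549 -0.3487] [ 0.6326 -0.2287] len 122.1 ang 100.5
  0.11 [ 0.6022 -0.3563] [ 0.581  -0.2372] len 121.0 ang 100.1
mid [ 0.62628336 -0.34128537] [ 0.61293626 -0.26151239]
mid [ 0.61105149 -0.24437917] [ 0.60225848 -0.19615227]
mid [ 0.62852217 -0.35253895] [ 0.60678713 -0.23295308]
scene
  0.03 [ 0.6128 -0.3419] [ 0.6001 -0.2683] len 74.7 ang 99.8
  0.04 [ 0.6357 -0.339 ] [ 0.6223 -0.2639] len 76.3 ang 100.1
  0.04 [ 0.5973 -0.2454] [ 0.5886 -0.1916] len 54.5 ang 99.2
tip [ 0.5978938  -0.18960273  0.026     ]
```

Chosen: the far holder, top view (385,214). Its shank measures about 16 mm wide and the other about 24 mm. The drift's yaw is about 99.8°, with the shoulder at (.613,-.2615) and the nose at (.600,-.1876, .026). The bore entry is at (.576,.1745,.045), yaw about 85.5°. All of these are within reach and match the given sizes.

```bash
cat >> h.py <<'E'
def down(yaw):
    y=np.radians(yaw);x=np.array([np.cos(y),np.sin(y),0]);z=np.array([0,0,-1.]);return np.stack([x,np.cross(z,x),z],1)
def need(P,yaw):
    s=r.get_state();q=s['orientation'];M=R.from_quat(q[[1,2,3,0]]).as_matrix()
    rv=np.degrees(R.from_matrix(down(yaw)@M.T).as_rotvec())
    x=M[:,0]; print('t',round(s['time'],2),'pos',s['ee_pos'].round(4),'jaw',np.degrees(np.arctan2(x[1],x[0])).round(1),'z',M[:,2].round(3),'open',round(s['opening'],4),'F',s['contact_force'].round(1),'M',s['moment'].round(2))
    print('shift',(np.array(P)-s['ee_pos']).round(4),'turn',rv.round(1))
E
python3 -c "
from h import *
need((.604,-.215,.1),9.8)"
```

```text
t 0.1 pos [0.2882 0.5818 0.2176] jaw 63.7 z [-0.001 -0.002 -1.   ] open 0.0933 F [ 0.7  0.1 -0.2] M [-0.   -0.03  0.01]
shift [ 0.3158 -0.7968 -0.1176] turn [  0.1  -0.1 -53.9]
```

Emit:
drive_tool --deltas '[[[0.04,-0.045,0.01],[0,0,-8]],[[0.08,-0.09,0.01],[0,0,-16]],[[0.12,-0.14,0.01],[0,0,-24]],[[0.15,-0.19,0.01],[0,0,-32]],[[0.18,-0.245,0.01],[0,0,-40]]]' --fingers 1

```text
time: 0.72
ee_pos: [0.4687, 0.3353, 0.2272]
orientation: [0.0, 0.979, 0.203, -0.001]
contact_force: [1.4, 0.5, 1.1]
opening: 0.093
```

Emit:
drive_tool --deltas '[[[0.02,-0.055,0],[0,0,-3]],[[0.04,-0.11,0],[0,0,-6]],[[0.06,-0.165,0],[0,0,-9]],[[0.08,-0.22,0],[0,0,-12]],[[0.1,-0.275,0],[0,0,-14]]]'

```text
time: 1.35
ee_pos: [0.5689, 0.0587, 0.2269]
orientation: [0.0, 0.997, 0.082, -0.002]
contact_force: [1.0, 0.3, 0.3]
opening: 0.0933
```

```bash
python3 -c "
from h import *
need((.604,-.215,.1),9.8)"
```

```text
t 1.35 pos [0.5689 0.0587 0.2269] jaw 9.4 z [-0.003 -0.    -1.   ] open 0.0933 F [1.  0.3 0.3] M [-0.06 -0.05  0.01]
shift [ 0.0351 -0.2737 -0.1269] turn [ 0.  -0.2  0.4]
```

Emit:
drive_tool --deltas '[[[0.008,-0.06,-0.02],[0,0,0.4]],[[0.016,-0.12,-0.05],[0,0,0.4]],[[0.024,-0.18,-0.08],[0,0,0.4]],[[0.03,-0.24,-0.11],[0,0,0.4]],[[0.035,-0.274,-0.127],[0,0,0.4]]]'

```text
time: 1.98
ee_pos: [0.6033, -0.2173, 0.0983]
orientation: [-0.0, 0.996, 0.085, -0.002]
contact_force: [-0.5, 1.2, -0.1]
opening: 0.0929
```

```bash
python3 -c "
from h import *
need((.604,-.215,.017),9.8)
T=Cam(snap('top','top1'));S=Cam(snap('scene','scene1'))
a=cv2.resize(T.p[170:270,300:420],None,fx=4,fy=4);b=cv2.resize(S.p[220:340,240:340],None,fx=4,fy=4)[:400]
cv2.imwrite('pics/v1.png',cv2.resize(np.hstack([a,b]),(800,363)))
"
```

```text
t 1.98 pos [ 0.6033 -0.2173  0.0983] jaw 9.7 z [-0.005 -0.    -1.   ] open 0.0929 F [-0.5  1.2 -0.1] M [-0.07  0.03 -0.04]
shift [ 0.0007  0.0023 -0.0813] turn [ 0.  -0.3  0.1]
```

View pics/v1.png

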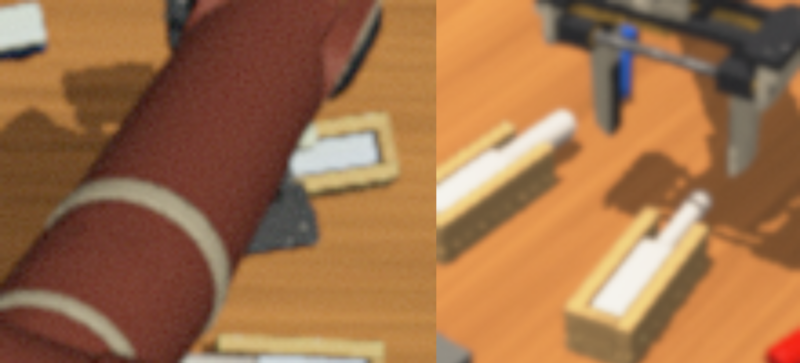

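The fingers straddle the nose end of the thin shank, with the holder clear behind them. I'll descend.

Emit:
drive_tool --deltas '[[[0.001,0.002,-0.02],[0,0,0]],[[0.001,0.002,-0.045],[0,0,0]],[[0.001,0.002,-0.065],[0,0,0]],[[0.001,0.002,-0.078],[0,0,0]],[[0.001,0.002,-0.082],[0,0,0]]]'

```text
time: 2.7
ee_pos: [0.6006, -0.2215, 0.0136]
orientation: [0.002, 0.997, 0.08, -0.006]
contact_force: [0.1, 0.1, 0.3]
opening: 0.0932
```

Emit:
drive_tool --deltas '[[[0,0,0],[0,0,0]],[[0,0,0],[0,0,0]],[[0,0,0],[0,0,0]],[[0,0,0],[0,0,0]],[[0,0,0],[0,0,0]]]' --fingers 0 --grip_force 50

```text
time: 3.32
ee_pos: [0.6007, -0.2215, 0.0138]
orientation: [0.002, 0.997, 0.08, -0.006]
contact_force: [0.3, 0.3, 0.6]
opening: 0.0475
```

```bash
python3 -c "
from h import *
need((.604,-.215,.017),9.8)"
```

```text
t 3.33 pos [ 0.6007 -0.2215  0.0138] jaw 9.2 z [-0.011 -0.005 -1.   ] open 0.0475 F [0.3 0.3 0.6] M [-0.09  0.02 -0.02]
shift [0.0033 0.0065 0.0032] turn [ 0.3 -0.6  0.6]
```

Emit:
drive_tool --deltas '[[[0.003,0.0065,0.003],[0.3,-0.6,0.6]],[[0.003,0.0065,0.003],[0.3,-0.6,0.6]],[[0.003,0.0065,0.003],[0.3,-0.6,0.6]],[[0.003,0.0065,0.003],[0.3,-0.6,0.6]],[[0.003,0.0065,0.003],[0.3,-0.6,0.6]]]' --fingers 0.45

```text
time: 3.95
ee_pos: [0.6036, -0.2152, 0.0167]
orientation: [-0.0, 0.996, 0.085, -0.0]
contact_force: [-0.4, 0.2, -0.5]
opening: 0.0419
```

```bash
python3 -c "
from h import *
need((.604,-.215,.017),9.8)"
```

```text
t 3.95 pos [ 0.6036 -0.2152  0.0167] jaw 9.8 z [-0.001  0.    -1.   ] open 0.0419 F [-0.4  0.2 -0.5] M [-0.08  0.    0.01]
shift [0.0004 0.0002 0.0003] turn [-0. -0.  0.]
```

Emit:
drive_tool --deltas '[[[0,0,0],[0,0,0]],[[0,0,0],[0,0,0]],[[0,0,0],[0,0,0]],[[0,0,0],[0,0,0]],[[0,0,0],[0,0,0]]]' --fingers 0 --grip_force 55

```text
time: 4.58
ee_pos: [0.6038, -0.2152, 0.0167]
orientation: [-0.0, 0.996, 0.085, -0.0]
contact_force: [0.2, -0.4, -0.7]
opening: 0.0148
```

Emit:
drive_tool --deltas '[[[0,0,0],[0,0,0]],[[0,0,0.004],[0,0,0]],[[0,0,0.008],[0,0,0]],[[0,0,0.014],[0,0,0]],[[0,0,0.02],[0,0,0]]]'

```text
time: 5.2
ee_pos: [0.6038, -0.2151, 0.0372]
orientation: [-0.0, 0.996, 0.085, -0.0]
contact_force: [-0.0, -0.1, -0.9]
opening: 0.0146
```

```bash
python3 -c "
from h import *
need((.604,-.215,.017),9.8)
S=Cam(snap('scene','scene2'))
cv2.imwrite('pics/v2.png',cv2.resize(S.p[220:340,240:340],None,fx=5,fy=5))
"
```

```text
t 5.2 pos [ 0.6038 -0.2151  0.0372] jaw 9.8 z [-0.  0. -1.] open 0.0146 F [-0.  -0.1 -0.9] M [ 0.06  0.13 -0.  ]
shift [ 0.0002  0.0001 -0.0202] turn [-0. -0.  0.]
```

View pics/v2.png

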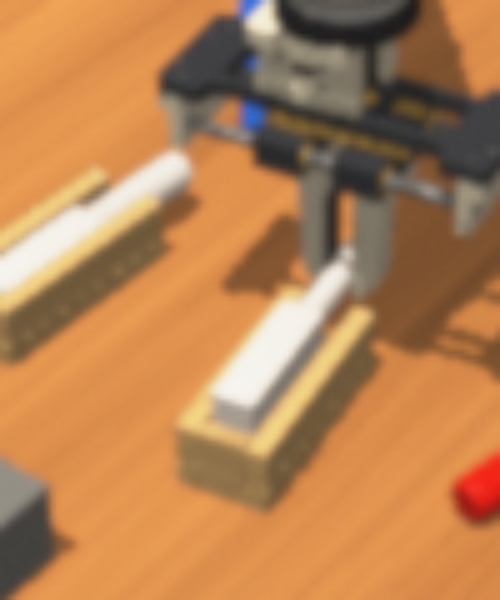

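Emit:
drive_tool --deltas '[[[0,0,0.012],[0,0,0]],[[0,0,0.024],[0,0,0]],[[0,0,0.036],[0,0,0]],[[0,0,0.048],[0,0,0]],[[0,0,0.06],[0,0,0]]]'

```text
time: 5.88
ee_pos: [0.6044, -0.2154, 0.099]
orientation: [0.0, 0.996, 0.085, 0.001]
contact_force: [-0.5, 1.5, -2.5]
opening: 0.0148
```

```bash
python3 -c "
from h import *
need((.58,.04,.1),-4.5)
S=Cam(snap('scene','scene3'))
cv2.imwrite('pics/v3.png',cv2.resize(S.p[220:340,240:340],None,fx=5,fy=5))
"
```

```text
t 5.88 pos [ 0.6044 -0.2154  0.099 ] jaw 9.8 z [ 0.001 -0.    -1.   ] open 0.0148 F [-0.5  1.5 -2.5] M [ 0.06  0.01 -0.03]
shift [-0.0244  0.2554  0.001 ] turn [  0.    0.1 -14.3]
```

View pics/v3.png

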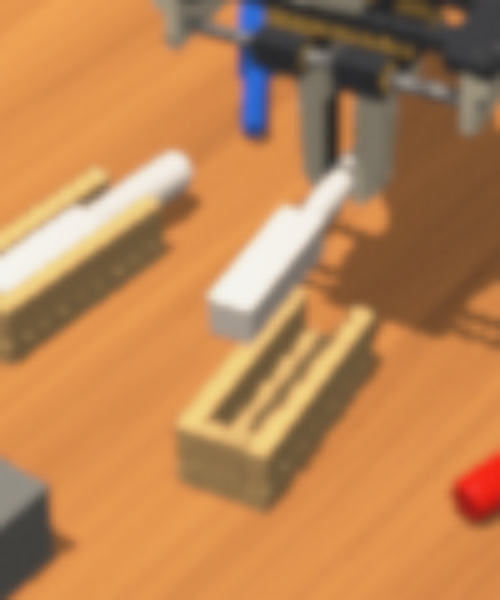

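The drift is clear of the holder and level. I'll carry it to the open bench between the holder and the block.

Emit:
drive_tool --deltas '[[[-0.002,0.02,0.002],[0,0,-1]],[[-0.006,0.055,0.002],[0,0,-3]],[[-0.01,0.1,0.002],[0,0,-5.5]],[[-0.014,0.145,0.002],[0,0,-8]],[[-0.018,0.19,0.002],[0,0,-11]]]'

```text
time: 6.55
ee_pos: [0.5875, -0.0244, 0.1029]
orientation: [0.001, 1.0, -0.012, 0.002]
contact_force: [0.1, 0.1, -1.8]
opening: 0.0145
```

Emit:
drive_tool --deltas '[[[-0.003,0.03,0],[0,0,-2]],[[-0.006,0.055,-0.01],[0,0,-3.3]],[[-0.006,0.065,-0.02],[0,0,-3.3]],[[-0.006,0.065,-0.03],[0,0,-3.3]],[[-0.006,0.065,-0.04],[0,0,-3.3]]]'

```text
time: 7.18
ee_pos: [0.5817, 0.0385, 0.0624]
orientation: [0.002, 0.999, -0.042, 0.002]
contact_force: [0.5, -0.2, -1.2]
opening: 0.0146
```

```bash
python3 -c "
from h import *
need((.58,.04,.004),-4.5)
S=Cam(snap('scene','scene4'))
cv2.imwrite('pics/v4.png',cv2.resize(S.p[170:330,230:410],None,fx=4,fy=4))
"
```

```text
t 7.17 pos [0.5817 0.0385 0.0624] jaw -4.8 z [ 0.005 -0.004 -1.   ] open 0.0146 F [ 0.5 -0.2 -1.2] M [ 0.01  0.06 -0.05]
shift [-0.0017  0.0015 -0.0584] turn [0.2 0.3 0.3]
```

View pics/v4.png

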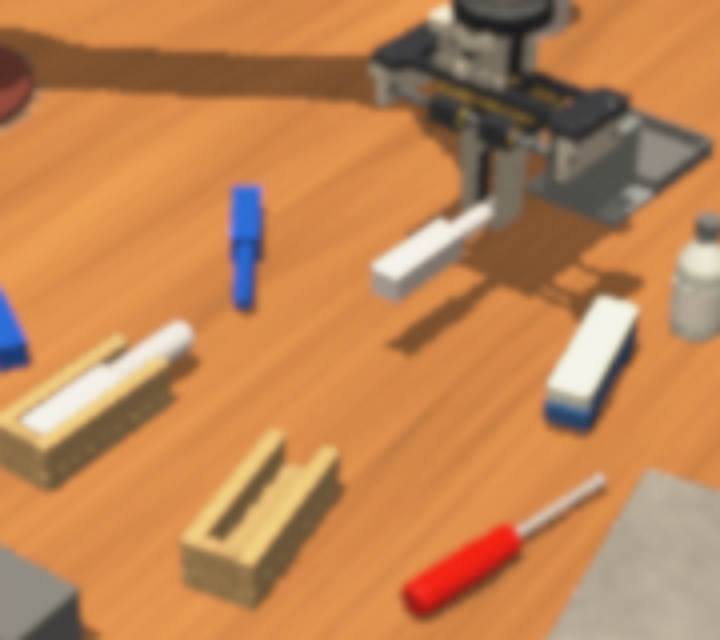

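Emit:
drive_tool --deltas '[[[-0.001,0,-0.015],[0.2,0.3,0.3]],[[-0.001,0,-0.03],[0.2,0.3,0.3]],[[-0.001,0,-0.043],[0.2,0.3,0.3]],[[-0.001,0,-0.052],[0.2,0.3,0.3]],[[-0.001,0,-0.056],[0.2,0.3,0.3]]]'

```text
time: 7.85
ee_pos: [0.5794, 0.0386, 0.0043]
orientation: [0.0, 0.999, -0.039, -0.002]
contact_force: [-0.6, -0.1, -1.4]
opening: 0.0148
```

```bash
python3 -c "
from h import *
need((.58,.04,.004),-4.5)
S=Cam(snap('scene','scene5'))
cv2.imwrite('pics/v5.png',cv2.resize(S.p[200:260,310:370],None,fx=8,fy=8))
"
```

```text
t 7.85 pos [0.5794 0.0386 0.0043] jaw -4.5 z [-0.004 -0.    -1.   ] open 0.0148 F [-0.6 -0.1 -1.4] M [0.03 0.11 0.01]
shift [ 0.0006  0.0014 -0.0003] turn [ 0.  -0.2 -0. ]
```

View pics/v5.png

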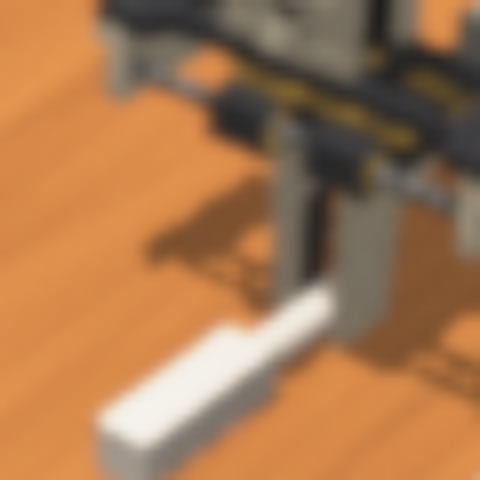

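Emit:
drive_tool --deltas '[[[0,0,-0.001],[0,0,0]],[[0,0,-0.001],[0,0,0]],[[0,0,-0.001],[0,0,0]],[[0,0,-0.001],[0,0,0]],[[0,0,-0.001],[0,0,0]]]' --fingers 0.6

```text
time: 8.52
ee_pos: [0.5794, 0.0386, 0.0034]
orientation: [0.0, 0.999, -0.039, -0.002]
contact_force: [0.1, 0.1, -0.6]
opening: 0.0549
```

Emit:
drive_tool --deltas '[[[0,0,0.01],[0,0,0]],[[0,0,0.035],[0,0,0]],[[-0.003,-0.03,0.06],[0,0,0]],[[-0.006,-0.07,0.06],[0,0,0]],[[-0.007,-0.087,0.055],[0,0,0]]]'

```text
time: 9.15
ee_pos: [0.5728, -0.0515, 0.0597]
orientation: [0.001, 0.999, -0.041, -0.001]
contact_force: [0.1, -0.1, -0.9]
opening: 0.0556
```

```bash
python3 -c "
from h import *
need((.573,-.05,.004),-4.5)
T=Cam(snap('top','top6'));S=Cam(snap('scene','scene6'))
a=cv2.resize(T.p[190:270,280:360],None,fx=5,fy=5);b=cv2.resize(S.p[200:280,310:390],None,fx=5,fy=5)
cv2.imwrite('pics/v6.png',np.hstack([a,b]))
"
```

```text
t 9.15 pos [ 0.5728 -0.0515  0.0597] jaw -4.7 z [-0.001 -0.002 -1.   ] open 0.0556 F [ 0.1 -0.1 -0.9] M [-0.03  0.01 -0.01]
shift [ 0.0002  0.0015 -0.0557] turn [ 0.1 -0.1  0.2]
```

View pics/v6.png

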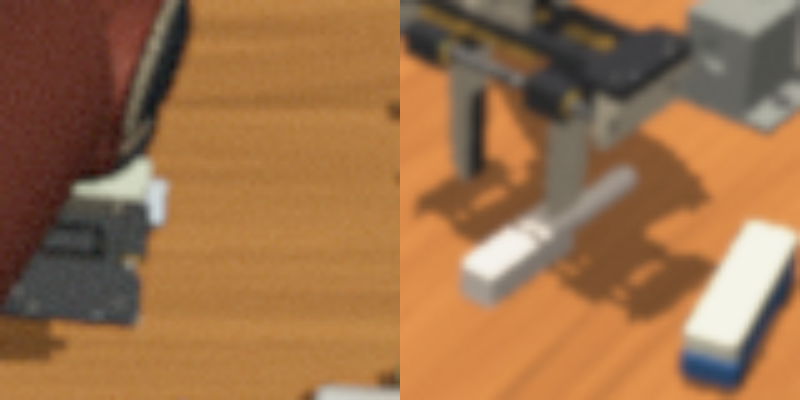

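Run:
```python
from h import *
S=load('scene6')
f=lambda u,v:((u-400+.5)/5-.5+310,(v+.5)/5-.5+200)
for n,u,v,z in [('rear left top',464,267,.024),('rear right top',495,284,.024),('front right top',576,232,.024),('nose',632,172,.012)]:
    print(n,S.cast(f(u,v),z).round(4))
def ln(a,b,z,h=1.5):
    A,B=f(*a),f(*b); l,re=edge(S,A,B,h,.1); n=l[:2]/np.linalg.norm(l[:2]); g=lambda p:np.array(p)-n*(l@[*p,1])/np.linalg.norm(l[:2])
    P,Q=S.cast(g(A),z),S.cast(g(B),z); d=Q-P; print(re.round(2),P[:2].round(4),Q[:2].round(4),np.degrees(np.arctan2(d[1],d[0])).round(1))
ln((496,284),(572,234),.024); ln((466,265),(540,218),.024); ln((582,205),(622,168),.012); ln((582,222),(632,185),.012)
cv2.imwrite('pics/v6b.png',cv2.resize(S.p[225:265,320:362],None,fx=14,fy=14))
```

```text
rear left top [ 0.5608 -0.0918  0.024 ]
rear right top [ 0.5849 -0.0949  0.024 ]
front right top [ 0.5945 -0.0226  0.024 ]
nose [0.5786 0.0685 0.012 ]
0.02 [ 0.5818 -0.0922] [ 0.5894 -0.0227] 83.8
0.04 [ 0.5562 -0.0865] [ 0.5652 -0.0204] 82.3
0.03 [0.5683 0.0215] [0.5683 0.0704] 90.0
0.07 [0.5807 0.0048] [0.5862 0.056 ] 83.8
```

View pics/v6b.png

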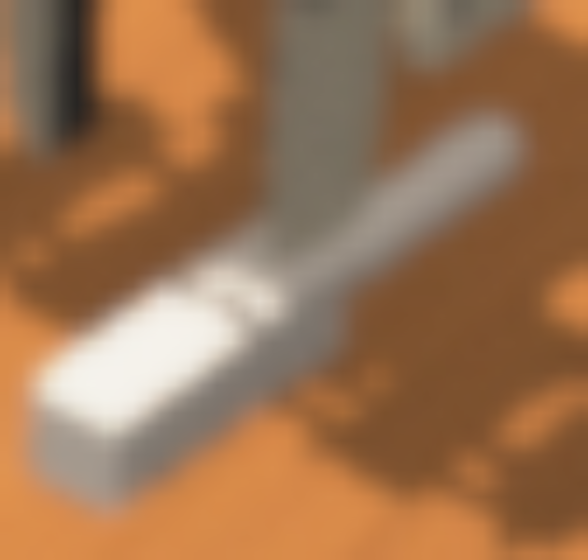

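The drift lies flat on the bench, nose at about (356,234) in the scene view, which is (.579,.067). The handle centre is at about (.574,-.05) and the fingers straddle it. I'll go down and grip the handle.

Emit:
drive_tool --deltas '[[[0.001,0,-0.015],[0,0,0.2]],[[0.001,0,-0.03],[0,0,0.2]],[[0.001,0,-0.045],[0,0,0.2]],[[0.001,0,-0.053],[0,0,0.2]],[[0.001,0,-0.055],[0,0,0.2]]]'

```text
time: 9.88
ee_pos: [0.5723, -0.0504, 0.0022]
orientation: [0.001, 0.999, -0.039, -0.003]
contact_force: [-0.3, -0.5, 1.1]
opening: 0.0558
```

Emit:
drive_tool --deltas '[[[0,0,0],[0,0,0]],[[0,0,0],[0,0,0]],[[0,0,0],[0,0,0]],[[0,0,0],[0,0,0]],[[0,0,0],[0,0,0]]]' --fingers 0 --grip_force 55

```text
time: 10.5
ee_pos: [0.5726, -0.0505, 0.0025]
orientation: [0.001, 0.999, -0.039, -0.003]
contact_force: [0.4, -0.8, 1.9]
opening: 0.0237
```

```bash
python3 -c "
from h import *
need((.573,-.05,.036),-4.5)"
```

```text
t 10.5 pos [ 0.5726 -0.0505  0.0025] jaw -4.5 z [-0.006 -0.001 -1.   ] open 0.0237 F [ 0.4 -0.8  1.9] M [-0.1   0.07  0.02]
shift [0.0004 0.0005 0.0335] turn [ 0.1 -0.3 -0. ]
```

Emit:
drive_tool --deltas '[[[0,0,0.008],[0.1,-0.3,0]],[[0,0.01,0.02],[0.1,-0.3,0]],[[-0.003,0.03,0.033],[0.1,-0.3,0]],[[-0.005,0.05,0.033],[0.1,-0.3,0]],[[-0.007,0.07,0.033],[0.1,-0.3,0]]]'

```text
time: 11.12
ee_pos: [0.5656, 0.0213, 0.0365]
orientation: [-0.001, 0.999, -0.039, 0.0]
contact_force: [-0.4, 0.2, -1.5]
opening: 0.0239
```

Emit:
drive_tool --deltas '[[[0,0.01,0],[0,0,0]],[[0,0.015,0],[0,0,0]],[[0,0.018,0],[0,0,0]],[[0,0.018,0],[0,0,0]],[[0,0.018,0],[0,0,0]]]'

```text
time: 11.75
ee_pos: [0.5657, 0.0384, 0.0364]
orientation: [-0.0, 0.999, -0.039, 0.0]
contact_force: [0.1, -0.7, -1.1]
opening: 0.0236
```

```bash
python3 -c "
from h import *
need((.5656,.042,.0355),-4.5)
T=Cam(snap('top','top7'));S=Cam(snap('scene','scene7'))
a=cv2.resize(T.p[190:270,180:280],None,fx=5,fy=5)
cv2.imwrite('pics/v7a.png',a)
cv2.imwrite('pics/v7b.png',cv2.resize(S.p[185:245,330:410],None,fx=10,fy=10))
"
```

```text
t 11.75 pos [0.5657 0.0384 0.0364] jaw -4.5 z [ 0.001  0.001 -1.   ] open 0.0236 F [ 0.1 -0.7 -1.1] M [-0.08  0.05 -0.02]
shift [-0.0001  0.0036 -0.0009] turn [-0.1  0.   0. ]
```

View pics/v7a.png

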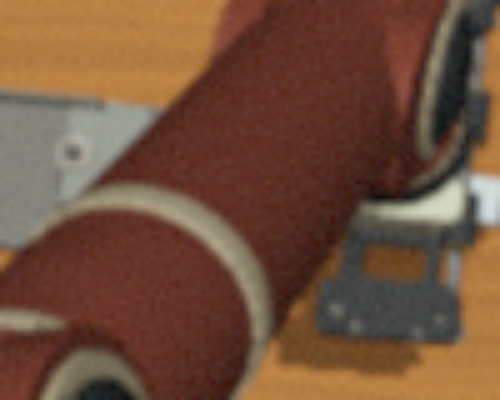

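View pics/v7b.png

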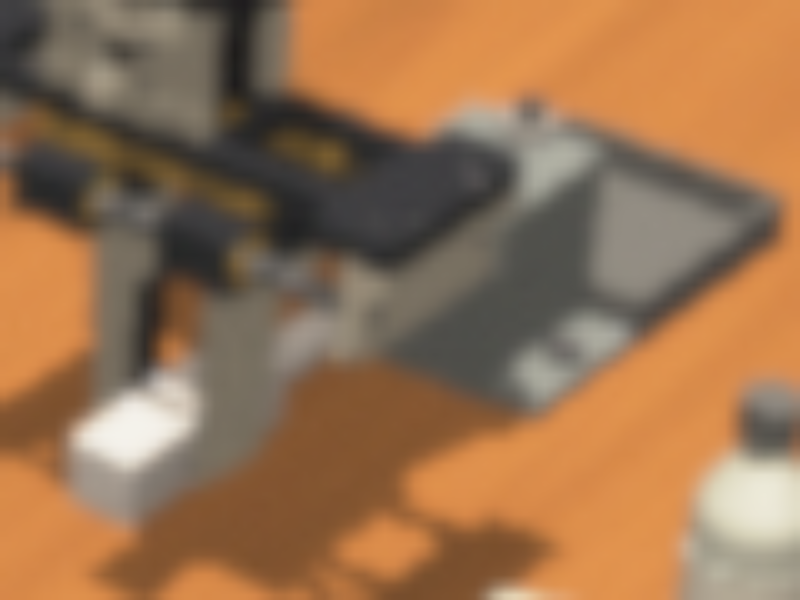

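Run:
```python
from h import *
S=load('scene0')
print(S.R[:,0].round(2))
k=40;o=(366,204)
im=S.p[o[1]:o[1]+14,o[0]:o[0]+18].astype(float); im=np.clip((im-60)*2.2,0,255).astype(np.uint8)
im=cv2.resize(im,None,fx=k,fy=k,interpolation=cv2.INTER_CUBIC)
def dot(P,col):
    p=(S.proj(P)-o+.5)*k-.5; cv2.circle(im,(int(p[0]),int(p[1])),3,col,-1)
y=np.radians(85.5);ex=np.array([np.cos(y),np.sin(y),0]);ey=np.array([-ex[1],ex[0],0])
for e,col in (((.576,.1745,.045),(0,0,255)),((.574,.1745,.045),(0,255,0))):
  for a in np.arange(0,6.28,.2): dot(np.array(e)+.01075*(np.cos(a)*ey+np.sin(a)*np.array([0,0,1])),col)
  for Y in(-26,26):
    for z in (40,50,70,65): dot(np.array(e)+Y*1e-3*ey+[0,0,(z-45)*1e-3],col)
cv2.imwrite('pics/bore.png',im)
```

```text
[0.81 0.59 0.  ]
```

View pics/bore.png

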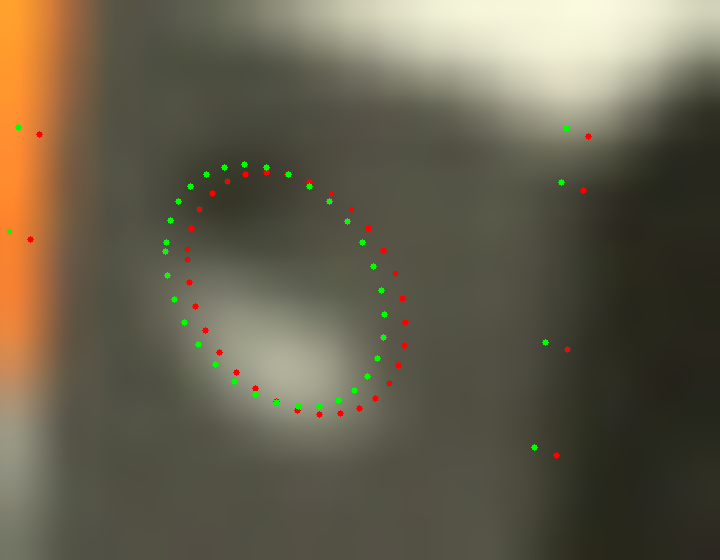

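Emit:
drive_tool --deltas '[[[0.0003,0.004,-0.0008],[0,0,0]],[[0.0008,0.01,-0.0008],[0,0,0]],[[0.0014,0.017,-0.0008],[0,0,0]],[[0.0019,0.024,-0.0008],[0,0,0]],[[0.0024,0.03,-0.0008],[0,0,0]]]'

```text
time: 12.48
ee_pos: [0.5681, 0.0695, 0.0356]
orientation: [-0.001, 0.999, -0.039, 0.0]
contact_force: [-0.1, -0.8, -0.8]
opening: 0.0234
```

```bash
python3 -c "
from h import *
need((.5684,.0684,.0355),-4.5)
S=Cam(snap('scene','scene8'))
cv2.imwrite('pics/v8b.png',cv2.resize(S.p[185:245,330:410],None,fx=10,fy=10))
"
```

```text
t 12.47 pos [0.5681 0.0695 0.0356] jaw -4.5 z [ 0.     0.001 -1.   ] open 0.0234 F [-0.1 -0.8 -0.8] M [-0.06  0.07  0.01]
shift [ 0.0003 -0.0011 -0.0001] turn [-0.1  0.  -0. ]
```

View pics/v8b.png

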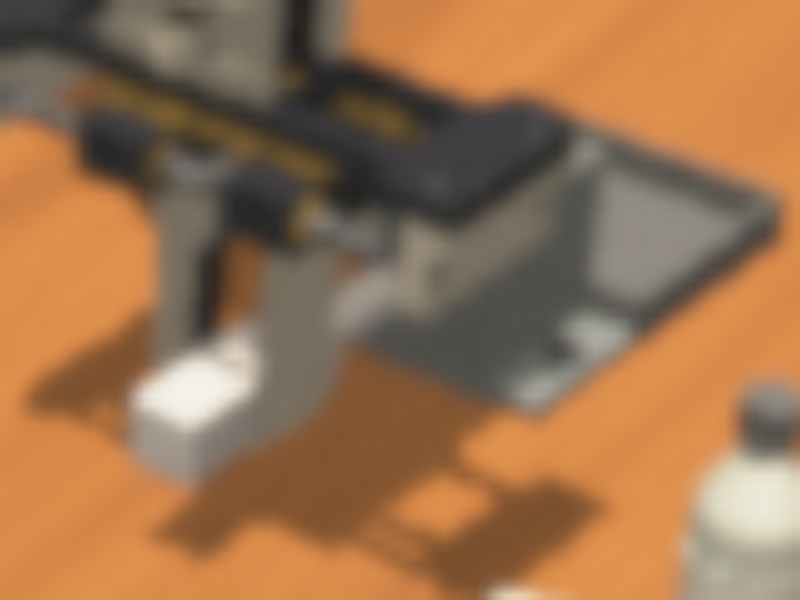

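Emit:
drive_tool --deltas '[[[0.0003,0.004,0],[0,0,0]],[[0.0006,0.008,0],[0,0,0]],[[0.0009,0.012,0],[0,0,0]],[[0.0012,0.015,0],[0,0,0]],[[0.0014,0.018,0],[0,0,0]]]'

```text
time: 13.15
ee_pos: [0.5695, 0.0888, 0.0356]
orientation: [-0.001, 0.999, -0.038, 0.0]
contact_force: [-0.2, -0.3, -1.5]
opening: 0.0237
```

Emit:
drive_tool --deltas '[[[0.0003,0.003,0],[0,0,0]],[[0.0005,0.006,0],[0,0,0]],[[0.0007,0.009,0],[0,0,0]],[[0.001,0.012,0],[0,0,0]],[[0.0012,0.015,0],[0,0,0]]]'

```text
time: 13.78
ee_pos: [0.5699, 0.0942, 0.0359]
orientation: [0.005, 0.999, -0.041, -0.0]
contact_force: [-3.1, -15.6, 2.5]
opening: 0.0235
```

```bash
python3 -c "
from h import *
need((.5728,.122,.0355),-4.5)
S=Cam(snap('scene','scene9'))
cv2.imwrite('pics/v9b.png',cv2.resize(S.p[185:245,330:410],None,fx=10,fy=10))
"
```

```text
t 13.78 pos [0.5699 0.0942 0.0359] jaw -4.7 z [-0.001 -0.009 -1.   ] open 0.0235 F [ -3.1 -15.6   2.5] M [-2.89  0.58  0.2 ]
shift [ 0.0029  0.0278 -0.0004] turn [ 0.5 -0.1  0.2]
```

View pics/v9b.png

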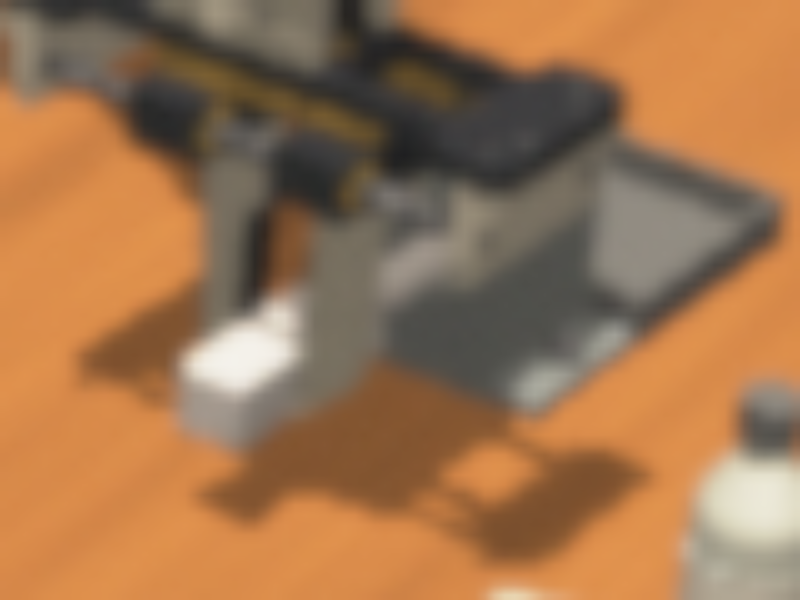

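Emit:
drive_tool --deltas '[[[0.0008,0.01,-0.0003],[0.5,0,0.2]],[[0.001,0.012,-0.0003],[0.5,0,0.2]],[[0.0011,0.014,-0.0003],[0.5,0,0.2]],[[0.0013,0.016,-0.0003],[0.5,0,0.2]],[[0.0014,0.018,-0.0003],[0.5,0,0.2]]]'

```text
time: 14.45
ee_pos: [0.5701, 0.1009, 0.036]
orientation: [0.007, 0.999, -0.043, -0.002]
contact_force: [-4.6, -16.4, 4.1]
opening: 0.0236
```

```bash
python3 -c "
from h import *
need((.5728,.122,.0355),-4.5)
"
```

```text
t 14.45 pos [0.5701 0.1009 0.036 ] jaw -4.9 z [-0.004 -0.014 -1.   ] open 0.0236 F [ -4.6 -16.4   4.1] M [-3.09  0.81  0.25]
shift [ 0.0027  0.0211 -0.0005] turn [ 0.8 -0.2  0.4]
```

Emit:
drive_tool --deltas '[[[0.0004,0.011,0],[1.8,0,0.6]],[[0.0004,0.014,0],[1.8,0,0.6]],[[0.0005,0.016,0],[1.8,0,0.6]],[[0.0006,0.018,0],[1.8,0,0.6]],[[0.0008,0.02,0],[1.8,0,0.6]]]'

```text
time: 15.08
ee_pos: [0.5705, 0.1116, 0.0358]
orientation: [-0.003, 0.999, -0.04, -0.003]
contact_force: [-2.1, -11.9, -1.4]
opening: 0.0236
```

```bash
python3 -c "
from h import *
need((.5718,.124,.0355),-4.5)
S=Cam(snap('scene','scene10'))
cv2.imwrite('pics/v10b.png',cv2.resize(S.p[185:245,330:410],None,fx=10,fy=10))
"
```

```text
t 15.07 pos [0.5705 0.1116 0.0358] jaw -4.6 z [-0.005  0.006 -1.   ] open 0.0236 F [ -2.1 -11.9  -1.4] M [-2.82  0.34 -0.03]
shift [ 0.0013  0.0124 -0.0003] turn [-0.4 -0.3  0.1]
```

View pics/v10b.png

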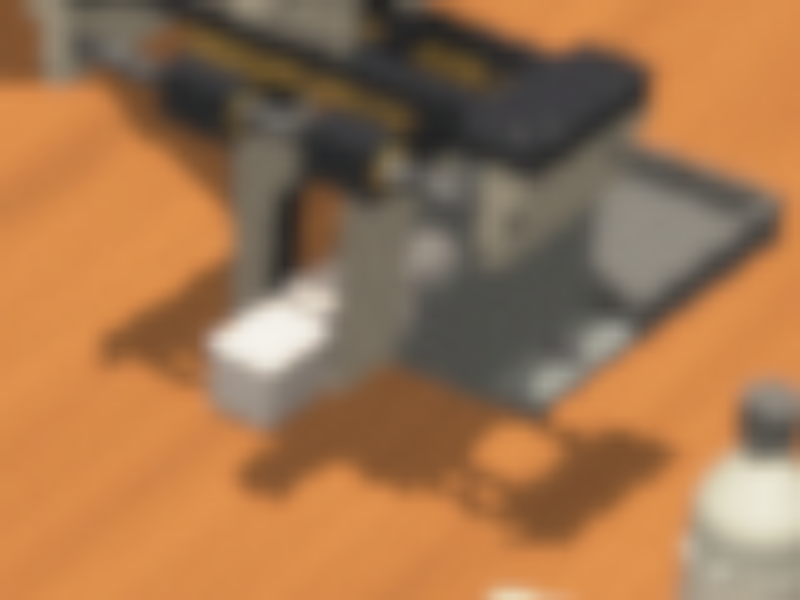

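Emit:
drive_tool --deltas '[[[0.0002,0.008,0],[0.5,0,0.1]],[[0.0004,0.011,0],[0.5,0,0.1]],[[0.0006,0.013,0],[0.5,0,0.1]],[[0.0008,0.015,0],[0.5,0,0.1]],[[0.0009,0.016,0],[0.5,0,0.1]]]'

```text
time: 15.75
ee_pos: [0.5711, 0.1278, 0.0351]
orientation: [-0.007, 0.999, -0.039, -0.003]
contact_force: [0.2, -2.0, -6.3]
opening: 0.0235
```

```bash
python3 -c "
from h import *
need((.5718,.124,.0355),-4.5)
T=Cam(snap('top','top11'));S=Cam(snap('scene','scene11'))
cv2.imwrite('pics/v11b.png',np.hstack([cv2.resize(S.p[185:245,350:410],None,fx=6,fy=6),cv2.resize(T.p[195:255,155:215],None,fx=6,fy=6)]))
"
```

```text
t 15.75 pos [0.5711 0.1278 0.0351] jaw -4.5 z [-0.006  0.014 -1.   ] open 0.0235 F [ 0.2 -2.  -6.3] M [-1.18 -0.06  0.  ]
shift [ 0.0007 -0.0038  0.0004] turn [-0.8 -0.3 -0. ]
```

View pics/v11b.png

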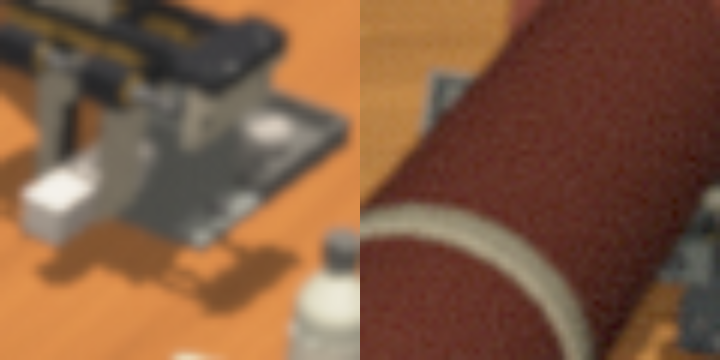

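The push force has dropped away and the pin is in the tray, at scene pixel (394,206). I'll draw the drift straight back.

Emit:
drive_tool --deltas '[[[-0.0006,-0.008,0.0004],[-0.8,0,0]],[[-0.0018,-0.023,0.0004],[-0.8,-0.2,0]],[[-0.003,-0.04,0.0004],[-0.8,-0.3,0]],[[-0.0045,-0.058,0.0004],[-0.8,-0.3,0]],[[-0.006,-0.076,0.0004],[-0.8,-0.3,0]]]'

```text
time: 16.48
ee_pos: [0.5649, 0.0498, 0.0359]
orientation: [-0.0, 0.999, -0.04, -0.0]
contact_force: [0.4, 0.7, -1.7]
opening: 0.0234
```

Emit:
drive_tool --deltas '[[[-0.001,-0.02,0],[0,0,0]],[[-0.002,-0.04,0],[0,0,0]],[[-0.003,-0.06,0],[0,0,0]],[[-0.003,-0.08,0],[0,0,0]],[[-0.003,-0.095,0],[0,0,0]]]'

```text
time: 17.1
ee_pos: [0.5616, -0.0476, 0.0361]
orientation: [0.0, 0.999, -0.041, -0.0]
contact_force: [0.3, -0.1, -1.8]
opening: 0.0237
```

```bash
python3 -c "
from h import *
need((.565,-.045,.0025),-4.5)
S=Cam(snap('scene','scene12'))
cv2.imwrite('pics/v12.png',cv2.resize(S.p[185:285,310:420],None,fx=6,fy=6))
"
```

```text
t 17.1 pos [ 0.5616 -0.0476  0.0361] jaw -4.7 z [-0.001 -0.    -1.   ] open 0.0237 F [ 0.3 -0.1 -1.8] M [-0.07  0.09  0.03]
shift [ 0.0034  0.0026 -0.0336] turn [ 0.  -0.   0.2]
```

View pics/v12.png

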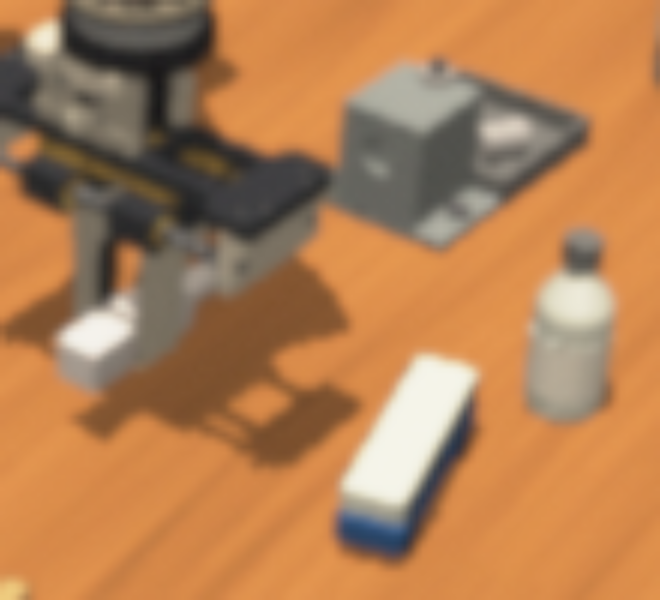

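The pin lies in the tray and the drift is out. Laying it down now.

Emit:
drive_tool --deltas '[[[0,0,-0.01],[0,0,0]],[[0,0,-0.018],[0,0,0]],[[0,0,-0.025],[0,0,0]],[[0,0,-0.03],[0,0,0]],[[0,0,-0.0325],[0,0,0]]]'

```text
time: 17.77
ee_pos: [0.5615, -0.0499, 0.0032]
orientation: [0.001, 0.999, -0.042, -0.0]
contact_force: [0.1, 0.2, -2.3]
opening: 0.0236
```

```bash
python3 -c "
from h import *
need((.5616,-.0476,.0025),-4.5)"
```

```text
t 17.77 pos [ 0.5615 -0.0499  0.0032] jaw -4.8 z [-0.001 -0.003 -1.   ] open 0.0236 F [ 0.1  0.2 -2.3] M [-0.11  0.05 -0.03]
shift [ 0.0001  0.0023 -0.0007] turn [ 0.2 -0.   0.3]
```

Emit:
drive_tool --deltas '[[[0,0,-0.0005],[0.2,0,0]],[[0,0,-0.0005],[0.2,0,0]],[[0,0,-0.0005],[0.2,0,0]],[[0,0,-0.0005],[0.2,0,0]],[[0,0,-0.0005],[0.2,0,0]]]' --fingers 0.7

```text
time: 18.4
ee_pos: [0.5616, -0.0499, 0.0029]
orientation: [-0.0, 0.999, -0.042, -0.0]
contact_force: [-0.3, -0.2, 0.7]
opening: 0.0642
```

Emit:
drive_tool --deltas '[[[0,0,0.01],[0,0,0]],[[0,0,0.04],[0,0,0]],[[0,0,0.08],[0,0,0]],[[0,0,0.12],[0,0,0]],[[0,0,0.16],[0,0,0]]]'

```text
time: 19.02
ee_pos: [0.5614, -0.0499, 0.1649]
orientation: [-0.0, 0.999, -0.042, 0.0]
contact_force: [0.6, 0.1, 0.4]
opening: 0.0648
```

Emit:
drive_tool --deltas '[[[-0.02,-0.03,0.02],[0,0,0]],[[-0.04,-0.07,0.03],[0,0,0]],[[-0.05,-0.12,0.04],[0,0,0]],[[-0.05,-0.17,0.04],[0,0,0]],[[-0.05,-0.2,0.04],[0,0,0]]]'

```text
time: 19.65
ee_pos: [0.5105, -0.2532, 0.2061]
orientation: [0.0, 0.999, -0.044, 0.001]
contact_force: [0.7, -0.3, -0.6]
opening: 0.0647
```

```bash
python3 -c "
from h import *
need((.5616,-.0476,.0025),-4.5)
T=Cam(snap('top','top13'));S=Cam(snap('scene','scene13'))
"
```

```text
t 19.65 pos [ 0.5105 -0.2532  0.2061] jaw -5.0 z [ 0.001 -0.001 -1.   ] open 0.0647 F [ 0.7 -0.3 -0.6] M [-0.04  0.05  0.05]
shift [ 0.0511  0.2056 -0.2036] turn [0.1 0.1 0.5]
```

View pics/top13.png

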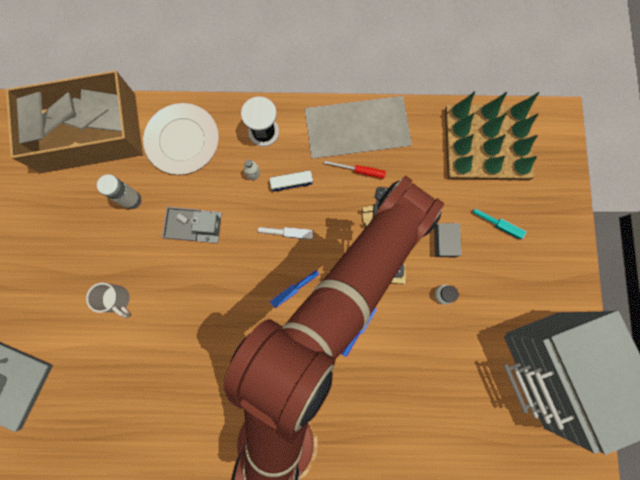

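View pics/scene13.png

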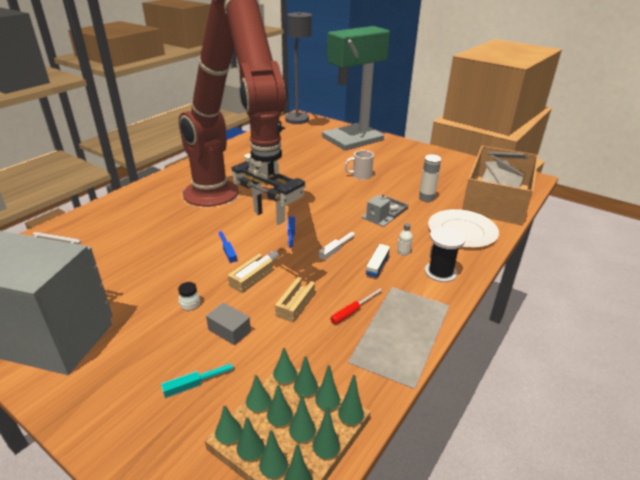

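The pin is in the tray at top pixel (182,217). The drift lies on the bench at (285,232), well clear of the block at (207,224). Everything else stands where it did in the first pictures, and the gripper is high up and empty. I'll let it settle and hand in.

Emit:
drive_tool --deltas '[[[0,0,0],[0,0,0]],[[0,0,0],[0,0,0]],[[0,0,0],[0,0,0]],[[0,0,0],[0,0,0]],[[0,0,0],[0,0,0]]]'

```text
time: 20.38
ee_pos: [0.5101, -0.2544, 0.2059]
orientation: [0.001, 0.999, -0.045, 0.0]
contact_force: [0.3, -0.9, -0.1]
opening: 0.065
```

```bash
python3 -c "
from h import *
print(r.hand_in())"
```

```text
the job is handed in; nothing more can be done
None
```

The pin is in the catch tray and the drift is back on the bench. I handed the job in at 20.4 s of the 54 s allowed.

I lifted the thin-shank drift out of the far holder by its nose end, laid it flat, and took it again by the handle. I then pushed the pin out through the open side opposite the tray. The push force held at about 16 N, eased to about 12 N and then dropped to 2 N as the pin fell. After that I drew the drift straight back and laid it down about 11 cm from the block.

**Last pictures:** they show the pin in the tray and the drift lying on the bench, clear of the block. The other things look unmoved by eye; I didn't measure them.

**Checks that disagreed:**
- **Block position:** the two camera views differed by 2–3 mm on the block.
- **First descent:** it ended about 7 mm off in the horizontal, which I corrected before closing the fingers.
- **During the push:** the arm tilted up to 0.8° and met side forces of up to about 5 N in the bore, which I eased out.

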